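Release and slide off a terminal cover

ROBOT

A 6-joint arm with a two-finger parallel gripper is mounted at the origin on the work surface; the furniture and walls round the work are solid. World frame = base frame: x ahead of the robot, y to its left, z up, the work surface at z = 0. Lengths are in m, angles in rad, forces in N, time in s.
With the tool pointing down it reaches from about 0.25 to 0.725 m from the base axis. Payload 4 kg.
Tool frame: the origin (TCP) lies at the very end of the fingers, on their centre line; the grasp point (between the pads) lies 19 mm behind it; z points along the fingers, y is the line along which they close (so a half turn about z gives the same grasp; the last joint's range is limited). The gripper opens to 85 mm and grips with 20 to 120 N. Pads are 22 mm wide; open, the fingers measure 114 mm over their backs; the gripper's body (76 mm by 85 mm) begins 54 mm behind the grasp point. The pads swing forward as they close: fully open they stand 13 mm farther back than shut.
Start: joints at [1.326, 0.241, 0.005, 1.335, 0, 1.571], TCP at [0.121, 0.485, 0.231] pointing down, gripper open.
Joint ranges: [-2.72, 2.72], [-1.05, 1.87], [-1.09, 1.28], [-1.99, 2.15], [-1.42, 1.44], [-3.14, 3.14]. Speed limits (rad/s): [2.79, 2.79, 3.14, 3.14, 3.14, 3.14].

INTERFACE

Orientations are given as a 3x3 rotation matrix whose columns are the frame's x, y, z axes.
In Python, from rig import readout, vision, arm gives the robot as it stands. The module is installed in compiled form; this text tells all that it offers.
- The arm moves only by the tool carry_out, never from a script. Its argument "series" is a list of rows, each an object with "gripper": the opening in per cent of the stroke, from 0 (shut) to 100 (fully open); "offset": the shift along the world's x, y, z in m, a list of three; "twist": the turn, a rotation vector about the world's x, y, z in rad, a list of three. A call has exactly 8 rows; each row is the pose to reach, as a shift and turn from the pose commanded when the call began; what a row does not reach only later rows make up. A row lasts 1/8 s, in which the tool goes at most 62.5 mm and 10.7 degrees, less where a joint would pass 70% of its speed; a pose out of reach is approached as far as the arm can. A call with a gripper value outside its range is refused whole. The fingers move at their own pace and stop on an object; "squeeze" is the grip in N (left out, the last holds). Time passes only in rows, so rows that repeat a pose let the fingers close, or fill a call up. It gives the time, the measured TCP pose, the force, the opening and the grip force at its end, in the units of the state.
- readout.get_obs(): the state, without advancing time (a new reading comes with each control period).
- vision.grab_frame(name): name is "side" or "top" or "wrist"; returns the picture (480x640x3 uint8, blue, green, red); there is no depth.
- vision.camera_model(name): a dict with "camera_matrix" (3x3 intrinsics, pixels), "R" (3x3) and "t" (3): a world point X has camera coordinates R X + t; the wrist camera has in their place "mount" (4x4, takes a point from camera to tool coordinates, whose origin is the TCP and whose axes are the flange's). Camera axes: x right, y down, z forward; pixel columns grow to the right and rows downward; lengths in m; the calibration is good to about 2 mm. A picture is of the moment at which its call begins: read the wrist's pose just before it. camera_model takes no time and is no camera call.
- arm.sign_off(): hands the job in; it is judged then, once.
The state is a dict: "time_s": time; "qpos": joint angles; "qvel": joint speeds; "effort": joint torques, N m; "position": TCP position; "eef_rot": TCP orientation; "ft_force": force on the tool from outside, world axes, zero at the start; "moment": the same for the moment, N m; "width": finger opening in m; "grasp_force": force on a finger pad.
Only numpy, scipy, OpenCV 4.12 (cv2) and the standard library are available. Lean on these libraries where they do the work, as an engineer would, in place of code of your own. Each camera call takes 0.05 s, during which the arm holds its last target. There are 200 camera calls.

TASK

Open the terminal bay of the control box that is fixed on the table: press the snap tab at the end of the box fully in so that the cover is released, then push the cover along the box until it is completely off the bay and lies flat on the blank deck beside it, with the terminals uncovered. Just press and push with the fingertips: do not lift the cover or pick anything up, and leave the other things on the table where they are.

Things in the scene. Friction and masses are not known exactly. Their poses are not given: they have to be found in the camera images.
- unit: grey control box fixed on the table, on its back, 216 mm long (its x), 84 wide (y), walls 50 high. Origin: at table level under its middle (body x -106 to +110 mm). Its x points along the box, the way the cover opens: tab, terminal bay (x -70 to 0), blank deck (0 to +104, then a 10 mm high stop rim). z up. Bay seat and deck are level, 40 mm above the table; walls 67 mm apart inside guide the cover
- tab_pad (a point): centre of the top of the snap tab's pad: 24 mm (box x) by 28 (box y), fine ridges, at the -x end of the box (box x -90 mm, y 0), top 60 mm above the table when up, the highest thing at that end. Two low spring-pin guides beside it are 39 mm high, their pins 46
- tab (a joint): how far the snap tab is pressed straight down, m: 0 up, 0.009 fully in (hard stop); takes about 3 to 6 N. Up, its tooth stands in a window of the cover and locks it. Beyond 0.006 the cover is released and spring pins at once push it about 18 mm along box +x, past the tooth. Let go, the tab springs back up and the cover stays free
- cover: loose white cover plate, 70 mm (x) by 64 (y) by 5 thick, about 80 g, with an upright rib. Origin: centre of its underside, axes as the box's. Closed, it lies at box x -35 mm, 40 mm above the table. Free, it slides with under 2 N. Over the bay, lips on the side walls (56 mm apart, 50 mm above the table) reach 4 mm over its edges and hold it down
- rib (a point): centre of the top of the cover's rib, which runs across the cover: 8 mm thick (x), 44 wide (y), 14 high above the plate; its top is 59 mm and the plate's top 45 mm above the table. It lies 8 mm to +x of the cover's centre. Push on its -x face towards box +x
- copper_coupling_0: loose plain copper pipe coupling standing upright, 24 mm across, 36 high, near the box; bystander, leave alone; origin at the centre of its underside
- thread_tape_0: loose roll of thread seal tape lying flat, 49 mm across, 17 high, near the box; bystander, leave alone; origin at the centre of its underside
- copper_elbow_a: loose copper elbow lying flat, 51x51x23 mm, near the box; bystander, leave alone; origin at the centre of its underside
- flux_tin: loose round flat tin, 58 mm across, 27 high; bystander, leave alone; origin at the centre of its underside
- torpedo_level: loose spirit level on its edge along the left side of the table, 220x20x37 mm; bystander, leave alone; origin at the centre of its underside
- primer_can: loose round tin with a dark cap, 66 mm across, 84 high, at the far right corner; bystander, leave alone; origin at the centre of its underside

How it is judged:
By the outcome, as a careful person would: the job done as asked, in the order asked, and still so for the second after the job is handed in, with the robot touching nothing.
It also fails if it takes over 43 s, if anything falls off the work surface, if the arm or the gripper's body presses on something with over 40 N, if the wrist force passes 120 N, or if a joint passes its speed limit or range.

## Working session

There is one attempt and no reset: what is moved stays moved. The work goes in short steps, Python scripts to look and compute and a tool call to move; the robot and the scene stay as the last step left them, time stands still between calls to the robot, and variables do not carry over. Pictures are saved under pics/ and viewed, at most 10 in all, crops included, and the job is handed in when it is done.

Besides the shell and the picture viewer there is one more tool, called after "Call:" in YAML: its name, and indented under it one key for each argument. carry_out: Moves the arm, as the interface text tells. Its arguments: {"type":"object","properties":{"series":{"type":"array","items":{"type":"object","properties":{"gripper":{"type":"number"},"offset":{"type":"array","items":{"type":"number"}},"twist":{"type":"array","items":{"type":"number"}}}}},"squeeze":{"type":"number"}},"required":["series"]}

```bash
mkdir -p pics
python3 - <<'E'
from rig import readout, vision
import cv2,numpy as np
for n in("top","side"):
    cv2.imwrite(f"pics/{n}0.png",vision.grab_frame(n)); m=vision.camera_model(n)
    print(n,np.round(m["camera_matrix"],1).tolist(),np.round(m["R"],3).tolist(),np.round(m["t"],3))
print(np.round(vision.camera_model("wrist")["mount"],3))
o=readout.get_obs();print(o["time_s"],o["position"],np.round(o["eef_rot"],3))
E
```

```text
top [[562.7, 0.0, 315.2], [0.0, 562.7, 230.3], [0.0, 0.0, 1.0]] [[-0.029, -1.0, -0.012], [-0.981, 0.031, -0.193], [0.193, 0.006, -0.981]] [0.007 0.492 1.158]
side [[520.4, 0.0, 331.6], [0.0, 520.4, 230.8], [0.0, 0.0, 1.0]] [[0.81, -0.587, 0.011], [-0.226, -0.328, -0.917], [0.542, 0.74, -0.398]] [-0.4    0.183  0.62 ]
[[-0.001 -0.966 -0.259  0.065]
 [ 1.    -0.001 -0.001  0.001]
 [ 0.    -0.259  0.966 -0.142]
 [ 0.     0.     0.     1.   ]]
0.1 [0.12104201 0.4845422  0.23049447] [[-0.97   0.242 -0.   ]
 [ 0.242  0.97  -0.002]
 [ 0.    -0.002 -1.   ]]
```

View pics/top0.png

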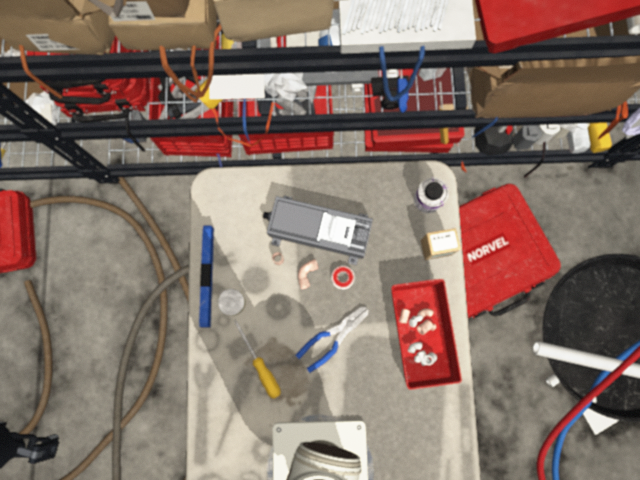

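View pics/side0.png

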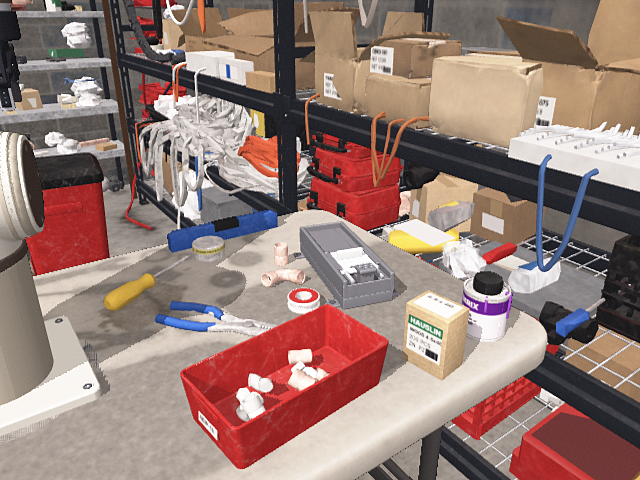

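The top view shows the box from about (270,215) to (368,240). The white cover is at about (340,228), near the right end, so box +x points left in the picture. I'll zoom in on both views.

Run:
```python
import cv2,numpy as np
a=cv2.imread("pics/top0.png")[185:265,255:385]; b=cv2.imread("pics/side0.png")[215:315,290:405]
a=cv2.resize(a,None,fx=6,fy=6,interpolation=2);b=cv2.resize(b,None,fx=6,fy=6,interpolation=2)
cv2.imwrite("pics/ct.png",a);cv2.imwrite("pics/cs.png",b)
```

```text
(no output)
```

View pics/ct.png

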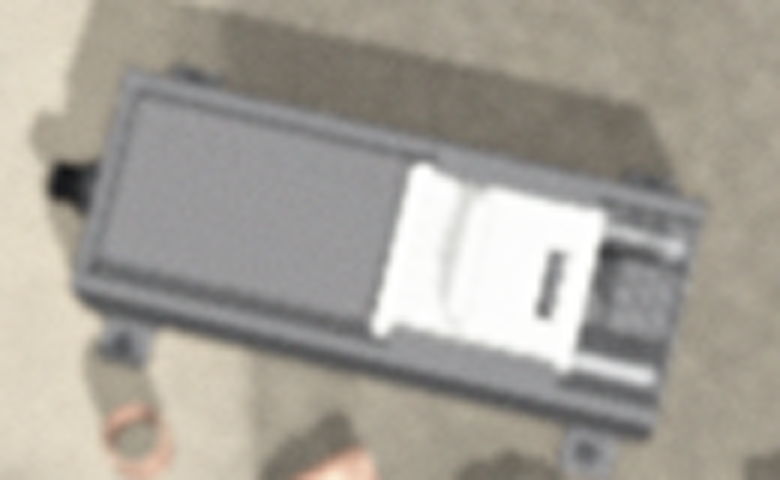

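View pics/cs.png

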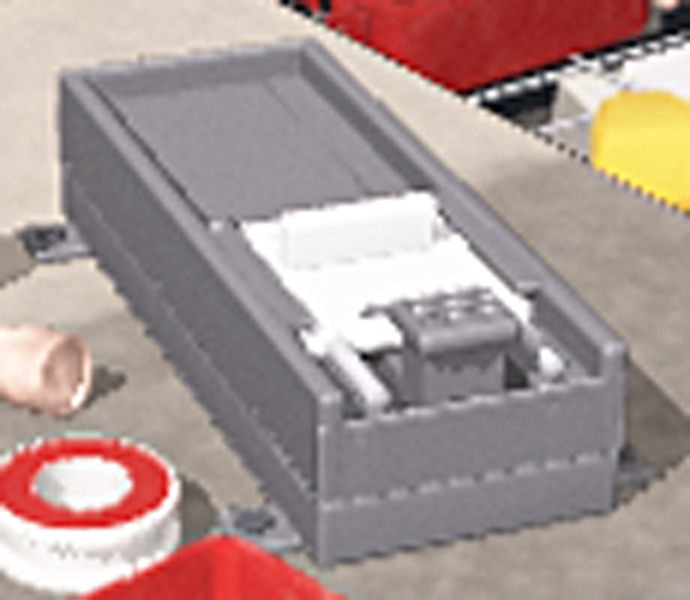

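The crops show the outer wall-top corners, the tab pad (top crop ~(645,298), side crop ~(460,318)) and the rib. I'll triangulate from these.

```bash
cat > h.py <<'E'
import numpy as np,cv2
from rig import vision
def P(n):
    m=vision.camera_model(n); return np.array(m["camera_matrix"])@np.c_[m["R"],m["t"]]
def tri(a,b,Pa,Pb):
    X=cv2.triangulatePoints(Pa,Pb,np.float64(a).reshape(2,1),np.float64(b).reshape(2,1)).ravel(); return X[:3]/X[3]
def atz(p,z,M):
    H=np.c_[M[:,:2],M[:,2]*z+M[:,3]]; q=np.linalg.solve(H,[*p,1]); return np.array([*(q[:2]/q[2]),z])
E
python3 - <<'E'
from h import *
T,S=P("top"),P("side")
t=lambda u:np.array(u)/6+[254.6,184.6]; s=lambda u:np.array(u)/6+[289.6,214.6]
pts=dict(nl=((645,435),(325,397),.05),nr=((705,208),(625,348),.05),fl=((80,288),(62,75),.05),fr=((128,75),(312,40),.05),pad=((645,298),(460,318),.06))
R={}
for k,(a,b,z) in pts.items():
    R[k]=atz(t(a),z,T); print(k,tri(t(a),s(b),T,S).round(4),R[k].round(4),atz(s(b),z,S).round(4))
d=(R['fl']+R['fr']-R['nl']-R['nr'])/2; c=(R['fl']+R['fr']+R['nl']+R['nr'])/4
print(np.linalg.norm(d),np.degrees(np.arctan2(d[1],d[0])),c, np.linalg.norm(R['nl']-R['nr']))
E
```

```text
nl [ 0.4331 -0.1072  0.0513] [ 0.4308 -0.1057  0.05  ] [ 0.438  -0.1063  0.05  ]
nr [ 0.5123 -0.1311  0.0515] [ 0.5121 -0.1308  0.05  ] [ 0.5151 -0.1292  0.05  ]
fl [0.4897 0.0927 0.0527] [0.4899 0.0931 0.05  ] [0.4935 0.098  0.05  ]
fr [0.5681 0.0741 0.0519] [0.5677 0.0748 0.05  ] [0.5723 0.0775 0.05  ]
pad [ 0.4785 -0.1074  0.0599] [ 0.4781 -0.1072  0.06  ] [ 0.4789 -0.1076  0.06  ]
0.210231968995516 74.17427675009313 [ 0.50011677 -0.01715675  0.05      ] 0.08500910477136635
```

Triangulated heights agree with the text (walls 51–53 mm, pad 60 mm). The box's x axis lies at about 74.2° and the pad is at about (0.478, -0.107). Next I move above the pad with the fingers shut.

Call:
carry_out:
  series:
    - {"gripper": 0, "offset": [0.03, -0.049, 0], "twist": [0, 0, -0.133]}
    - {"gripper": 0, "offset": [0.06, -0.099, 0], "twist": [0, 0, -0.265]}
    - {"gripper": 0, "offset": [0.089, -0.148, 0], "twist": [0, 0, -0.4]}
    - {"gripper": 0, "offset": [0.119, -0.198, 0], "twist": [0, 0, -0.53]}
    - {"gripper": 0, "offset": [0.149, -0.247, 0], "twist": [0, 0, -0.66]}
    - {"gripper": 0, "offset": [0.179, -0.296, -0.01], "twist": [0, 0, -0.8]}
    - {"gripper": 0, "offset": [0.208, -0.346, -0.02], "twist": [0, 0, -0.93]}
    - {"gripper": 0, "offset": [0.238, -0.395, -0.03], "twist": [0, 0, -1.06]}
  squeeze: 40

```text
time_s: 1.1
position: [0.3597, 0.0883, 0.201]
eef_rot: [[-0.259, 0.966, 0.0], [0.966, 0.259, 0.0], [0.0, 0.0, -1.0]]
ft_force: [0.1, 0.9, -0.0]
width: 0.0
grasp_force: 0.0
```

Call:
carry_out:
  series:
    - {"gripper": 0, "offset": [0.03, -0.049, -0.02], "twist": [0, 0, -0.133]}
    - {"gripper": 0, "offset": [0.06, -0.099, -0.04], "twist": [0, 0, -0.265]}
    - {"gripper": 0, "offset": [0.09, -0.148, -0.06], "twist": [0, 0, -0.4]}
    - {"gripper": 0, "offset": [0.119, -0.197, -0.08], "twist": [0, 0, -0.54]}
    - {"gripper": 0, "offset": [0.119, -0.197, -0.08], "twist": [0, 0, -0.54]}
    - {"gripper": 0, "offset": [0.119, -0.197, -0.08], "twist": [0, 0, -0.54]}
    - {"gripper": 0, "offset": [0.119, -0.197, -0.08], "twist": [0, 0, -0.54]}
    - {"gripper": 0, "offset": [0.119, -0.197, -0.08], "twist": [0, 0, -0.54]}

```text
time_s: 2.1
position: [0.4782, -0.1059, 0.1221]
eef_rot: [[0.269, 0.963, 0.001], [0.963, -0.269, -0.0], [0.0, 0.001, -1.0]]
ft_force: [-1.0, -0.6, -0.1]
width: -0.0002
grasp_force: 0.0
```

Run:
```python
from rig import readout, vision
from h import *
o=readout.get_obs();im=vision.grab_frame("wrist");cv2.imwrite("pics/w1.png",im)
p=np.array(o["position"]);R=np.array(o["eef_rot"]);print(o["time_s"],p.round(4),R.round(3).tolist(),np.degrees(np.arctan2(R[1,1],R[0,1])),o["ft_force"],o["width"])
m=vision.camera_model("wrist");print(np.round(m["camera_matrix"],1).tolist())
np.savez("w1.npz",p=p,R=R)
```

```text
2.1 [ 0.4782 -0.1059  0.1221] [[0.269, 0.963, 0.001], [0.963, -0.269, -0.0], [0.0, 0.001, -1.0]] -15.578600237279293 [-0.97102361 -0.55678243 -0.07343536] -0.00022628777121841195
[[385.1, 0.0, 316.4], [0.0, 385.1, 239.9], [0.0, 0.0, 1.0]]
```

View pics/w1.png

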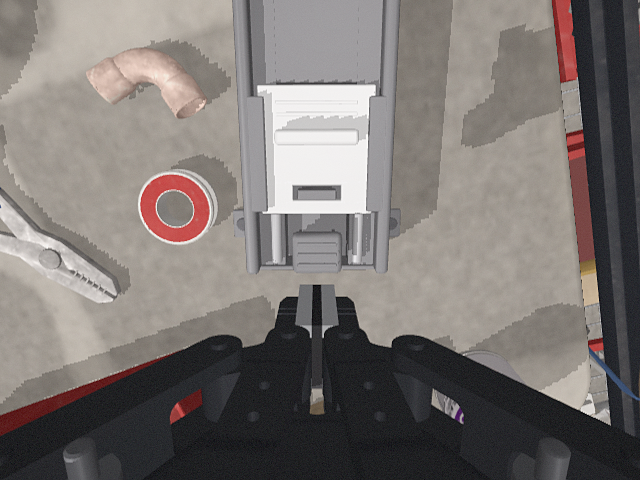

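The wrist view shows the pad top at about (317,248), the rib top at about (317,133) and the tips at about (317,287). Everything is symmetric about column 317. I'll check these against world positions.

Run:
```python
from h import *
f=np.load("w1.npz");m=vision.camera_model("wrist");W=np.eye(4);W[:3,:3]=f["R"];W[:3,3]=f["p"]
C=np.linalg.inv(W@np.array(m["mount"]));M=np.array(m["camera_matrix"])@C[:3]
for n,p,z in(("pad",(317,248),.06),("padL",(293,248),.06),("padR",(342,248),.06),("rib",(316.5,132),.059),("rl",(275,133),.059),("rr",(358,133),.059),("coverfront",(319.5,213),.045)):print(n,atz(p,z,M).round(4))
print("pad tri",tri((645/6+254.6,298/6+184.6),(317,248),P("top"),M).round(4))
```

```text
pad [ 0.4809 -0.0996  0.06  ]
padL [ 0.4681 -0.096   0.06  ]
padR [ 0.4942 -0.1033  0.06  ]
rib [ 0.4973 -0.04    0.059 ]
rl [ 0.4766 -0.0347  0.059 ]
rr [ 0.5177 -0.0462  0.059 ]
coverfront [ 0.4868 -0.0839  0.045 ]
pad tri [ 0.481  -0.1077  0.0399]
```

Wrist and table-camera estimates agree within a few mm, so I'll use (0.480, -0.104), inside the pad's tolerance. Pressing down in small steps.

Call:
carry_out:
  series:
    - {"gripper": 0, "offset": [0.002, 0.002, -0.03], "twist": [0, 0, 0]}
    - {"gripper": 0, "offset": [0.002, 0.002, -0.05], "twist": [0, 0, 0]}
    - {"gripper": 0, "offset": [0.002, 0.002, -0.058], "twist": [0, 0, 0]}
    - {"gripper": 0, "offset": [0.002, 0.002, -0.061], "twist": [0, 0, 0]}
    - {"gripper": 0, "offset": [0.002, 0.002, -0.064], "twist": [0, 0, 0]}
    - {"gripper": 0, "offset": [0.002, 0.002, -0.067], "twist": [0, 0, 0]}
    - {"gripper": 0, "offset": [0.002, 0.002, -0.069], "twist": [0, 0, 0]}
    - {"gripper": 0, "offset": [0.002, 0.002, -0.069], "twist": [0, 0, 0]}

```text
time_s: 3.15
position: [0.4805, -0.1049, 0.0525]
eef_rot: [[0.271, 0.963, 0.001], [0.963, -0.271, 0.0], [0.0, 0.001, -1.0]]
ft_force: [-0.9, 1.1, 3.0]
width: 0.0004
grasp_force: 1.4
```

Call:
carry_out:
  series:
    - {"gripper": 0, "offset": [0, 0, -0.001], "twist": [0, 0, 0]}
    - {"gripper": 0, "offset": [0, 0, -0.0015], "twist": [0, 0, 0]}
    - {"gripper": 0, "offset": [0, 0, -0.002], "twist": [0, 0, 0]}
    - {"gripper": 0, "offset": [0, 0, -0.0025], "twist": [0, 0, 0]}
    - {"gripper": 0, "offset": [0, 0, -0.0025], "twist": [0, 0, 0]}
    - {"gripper": 0, "offset": [0, 0, -0.0025], "twist": [0, 0, 0]}
    - {"gripper": 0, "offset": [0, 0, -0.0025], "twist": [0, 0, 0]}
    - {"gripper": 0, "offset": [0, 0, -0.0025], "twist": [0, 0, 0]}

```text
time_s: 4.15
position: [0.4806, -0.1049, 0.0509]
eef_rot: [[0.271, 0.963, 0.001], [0.963, -0.271, -0.0], [0.0, 0.001, -1.0]]
ft_force: [-2.8, 1.5, 10.1]
width: -0.0001
grasp_force: 5.0
```

Run:
```python
from rig import readout, vision
from h import *
o=readout.get_obs();print(o["ft_force"],o["position"])
im=vision.grab_frame("wrist");cv2.imwrite("pics/w2.png",im)
```

```text
[-2.75226003  1.53231149 10.05743838] [ 0.48060935 -0.10489543  0.05092121]
```

View pics/w2.png

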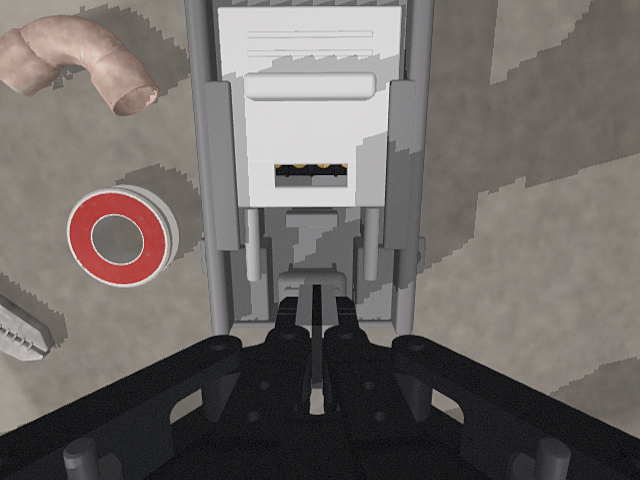

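The tab is at its stop: 9 mm in, with 10 N. The cover has sprung forward, its rib now spanning columns 244–376 at rows 72–100, and terminals show through the window. Next: lift, move over the plate behind the rib, and lower.

Call:
carry_out:
  series:
    - {"gripper": 0, "offset": [0, 0, 0.015], "twist": [0, 0, 0]}
    - {"gripper": 0, "offset": [0, 0, 0.03], "twist": [0, 0, 0]}
    - {"gripper": 0, "offset": [0.0055, 0.024, 0.03], "twist": [0, 0, 0]}
    - {"gripper": 0, "offset": [0.0115, 0.0485, 0.03], "twist": [0, 0, 0]}
    - {"gripper": 0, "offset": [0.0115, 0.0485, 0.03], "twist": [0, 0, 0]}
    - {"gripper": 0, "offset": [0.0115, 0.0485, 0.012], "twist": [0, 0, 0]}
    - {"gripper": 0, "offset": [0.0115, 0.0485, 0.002], "twist": [0, 0, 0]}
    - {"gripper": 0, "offset": [0.0115, 0.0485, 0.002], "twist": [0, 0, 0]}

```text
time_s: 5.2
position: [0.4907, -0.0568, 0.0511]
eef_rot: [[0.271, 0.963, -0.002], [0.963, -0.271, -0.0], [-0.001, -0.002, -1.0]]
ft_force: [-0.5, 1.0, 0.1]
width: -0.0001
grasp_force: 0.0
```

Run:
```python
from rig import readout, vision
from h import *
o=readout.get_obs();print(o["ft_force"],o["position"])
im=vision.grab_frame("wrist");cv2.imwrite("pics/w3.png",im)
```

```text
[-0.47321342  0.99312858  0.06742621] [ 0.49069666 -0.05684951  0.05109572]
```

View pics/w3.png

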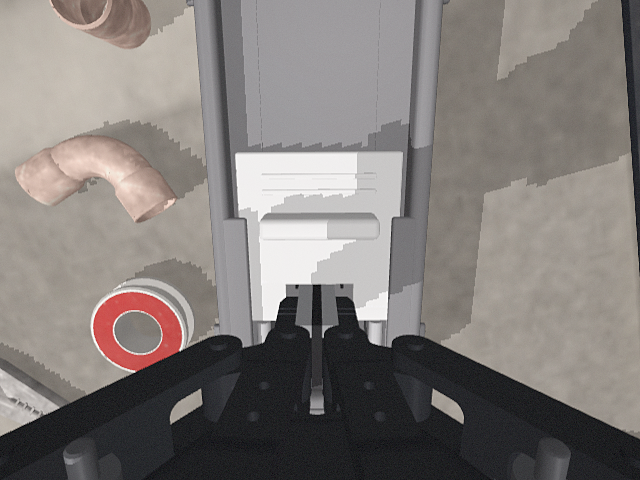

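The tip is over the plate, centred behind the rib (rib centre (320,227), tip (317,285)). Now I push along the box.

Call:
carry_out:
  series:
    - {"gripper": 0, "offset": [0.002, 0.007, 0], "twist": [0, 0, 0]}
    - {"gripper": 0, "offset": [0.004, 0.014, 0], "twist": [0, 0, 0]}
    - {"gripper": 0, "offset": [0.006, 0.021, 0], "twist": [0, 0, 0]}
    - {"gripper": 0, "offset": [0.008, 0.028, 0], "twist": [0, 0, 0]}
    - {"gripper": 0, "offset": [0.01, 0.035, 0], "twist": [0, 0, 0]}
    - {"gripper": 0, "offset": [0.012, 0.042, 0], "twist": [0, 0, 0]}
    - {"gripper": 0, "offset": [0.0135, 0.048, 0], "twist": [0, 0, 0]}
    - {"gripper": 0, "offset": [0.015, 0.053, 0], "twist": [0, 0, 0]}

```text
time_s: 6.25
position: [0.5067, -0.003, 0.0518]
eef_rot: [[0.27, 0.963, -0.0], [0.963, -0.27, -0.0], [-0.0, -0.0, -1.0]]
ft_force: [0.1, -1.1, 0.8]
width: 0.0002
grasp_force: 0.5
```

Call:
carry_out:
  series:
    - {"gripper": 0, "offset": [0.002, 0.006, 0], "twist": [0, 0, 0]}
    - {"gripper": 0, "offset": [0.003, 0.012, 0], "twist": [0, 0, 0]}
    - {"gripper": 0, "offset": [0.005, 0.018, 0], "twist": [0, 0, 0]}
    - {"gripper": 0, "offset": [0.0065, 0.023, 0], "twist": [0, 0, 0]}
    - {"gripper": 0, "offset": [0.0075, 0.027, 0], "twist": [0, 0, 0]}
    - {"gripper": 0, "offset": [0.008, 0.029, 0], "twist": [0, 0, 0]}
    - {"gripper": 0, "offset": [0.008, 0.029, 0], "twist": [0, 0, 0]}
    - {"gripper": 0, "offset": [0.008, 0.029, 0], "twist": [0, 0, 0]}

```text
time_s: 7.25
position: [0.5146, 0.0256, 0.0518]
eef_rot: [[0.271, 0.963, -0.0], [0.963, -0.271, 0.0], [0.0, -0.0, -1.0]]
ft_force: [0.2, -1.4, -0.6]
width: 0.0
grasp_force: 0.0
```

Call:
carry_out:
  series:
    - {"gripper": 0, "offset": [-0.001, -0.003, 0.003], "twist": [0, 0, 0]}
    - {"gripper": 0, "offset": [-0.001, -0.005, 0.02], "twist": [0, 0, 0]}
    - {"gripper": 0, "offset": [-0.005, -0.02, 0.05], "twist": [0, 0, 0]}
    - {"gripper": 0, "offset": [-0.01, -0.035, 0.09], "twist": [0, 0, 0]}
    - {"gripper": 0, "offset": [-0.014, -0.05, 0.12], "twist": [0, 0, 0]}
    - {"gripper": 0, "offset": [-0.014, -0.05, 0.12], "twist": [0, 0, 0]}
    - {"gripper": 0, "offset": [-0.014, -0.05, 0.12], "twist": [0, 0, 0]}
    - {"gripper": 0, "offset": [-0.014, -0.05, 0.12], "twist": [0, 0, 0]}

```text
time_s: 8.25
position: [0.4997, -0.0241, 0.1704]
eef_rot: [[0.27, 0.963, -0.003], [0.963, -0.27, 0.0], [-0.001, -0.003, -1.0]]
ft_force: [0.5, 0.7, 0.1]
width: 0.0
grasp_force: 0.0
```

Run:
```python
from rig import readout, vision
from h import *
o=readout.get_obs();print(o["ft_force"],o["position"])
im=vision.grab_frame("wrist");cv2.imwrite("pics/w4.png",im)
```

```text
[0.48633818 0.665029   0.06899842] [ 0.49974886 -0.02405583  0.17040743]
```

View pics/w4.png

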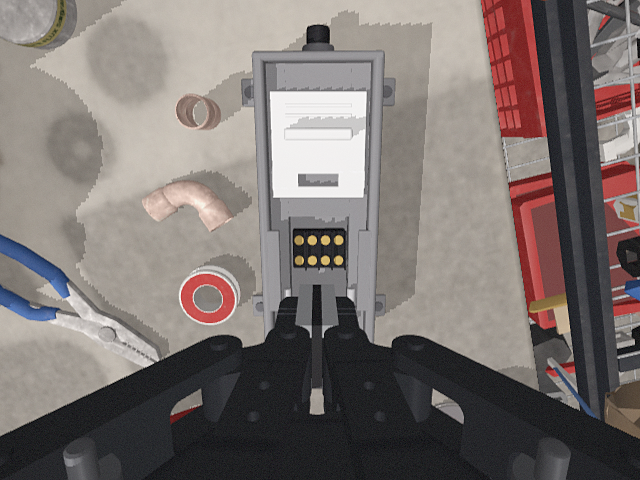

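The cover lies flat on the deck (rows 91–198), clear of the bay edge at about row 218 and short of the rim at about row 62. The eight terminals are uncovered at about (319,250), and the nearby items in view are where they were.

```bash
python3 -c "
from rig import arm
print(arm.sign_off())"
```

```text
the job is handed in; nothing more can be done
None
```

The job is handed in: I pressed the snap tab fully in (9 mm, about 10 N), then pushed the cover clear of the bay so it lies flat on the blank deck with the terminals uncovered, in about 8 s of robot time.

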